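Move a row of optics to the second rail in beam order

TASK

Move the four optics from the full rail over to the empty rail, one on each carrier, so that the light from that rail's lamp will meet them in the same order as the light from the full rail's lamp did. Stand each one upright in the middle of its carrier and square to the rail, and let none of them fall over.

Things in the scene. Friction and masses are not known exactly. Their poses are not given: they have to be found in the camera images.
- lens: Lens mount: black ring, diameter 50, 14 mm thick along y, glass in it. On a 12.7 mm post and a free-standing 44 x 44 x 10 mm foot. Origin: centre of the foot's underside, z up; light runs along its y, either way round, which starts along the full rail within 0.12 rad. 97 mm tall, 0.24 kg; head's middle 72 mm up. Grip its flat faces from above, 76 mm above the origin.
- iris: Iris: dark steel disc, diameter 40, 10 mm thick along y, tiny hole, thin lever out to x = 35 mm. On a 12.7 mm post and a free-standing 44 x 44 x 10 mm foot. Origin: centre of the foot's underside, z up; light runs along its y, either way round, which starts along the full rail within 0.12 rad. 92 mm tall, 0.22 kg; head's middle 72 mm up. Grip its faces from above, 76 mm up.
- filter: Filter holder: square aluminium frame 50 x 50, 12 mm thick along y, glass in it. On a 12.7 mm post and a free-standing 44 x 44 x 10 mm foot. Origin: centre of the foot's underside, z up; light runs along its y, either way round, which starts along the full rail within 0.12 rad. 97 mm tall, 0.24 kg; head's middle 72 mm up. Grip its faces from above, 76 mm above the origin.
- cube: Beam-splitter: black 34 mm cube with a round window in each side. On a 12.7 mm post and a free-standing 44 x 44 x 10 mm foot. Origin: centre of the foot's underside, z up; light runs along its y, either way round, which starts along the full rail within 0.12 rad. 89 mm tall, 0.28 kg; cube's middle 72 mm up. Grip two opposite sides from above, 76 mm above the origin.
- carrier_lens: Fixed grey carrier under the lens at the start, one of four 75 mm apart on the full rail, in any order; 66 (x) x 60 mm (y along the rail), clamp screw out to x = -47 mm. Origin: centre of its underside; flat top 12 mm up. The full rail's lamp is always at its +y end, 75 mm past the last carrier, its beam trap at the -y end: light passes from large y to small.
- carrier_iris: Fixed grey carrier under the iris at the start, one of four 75 mm apart on the full rail, in any order; 66 (x) x 60 mm (y along the rail), clamp screw out to x = -47 mm. Origin: centre of its underside; flat top 12 mm up. The full rail's lamp is always at its +y end, 75 mm past the last carrier, its beam trap at the -y end: light passes from large y to small.
- carrier_filter: Fixed grey carrier under the filter at the start, one of four 75 mm apart on the full rail, in any order; 66 (x) x 60 mm (y along the rail), clamp screw out to x = -47 mm. Origin: centre of its underside; flat top 12 mm up. The full rail's lamp is always at its +y end, 75 mm past the last carrier, its beam trap at the -y end: light passes from large y to small.
- carrier_cube: Fixed grey carrier under the cube at the start, one of four 75 mm apart on the full rail, in any order; 66 (x) x 60 mm (y along the rail), clamp screw out to x = -47 mm. Origin: centre of its underside; flat top 12 mm up. The full rail's lamp is always at its +y end, 75 mm past the last carrier, its beam trap at the -y end: light passes from large y to small.
- empty_rail: Fixed dark rail, 460 (y) x 52 mm (x), beside the full rail and nearly parallel to it (ends level within 20 mm), nearer or farther. Origin: middle of its underside, on the table. Four fixed empty carriers, like those of the full rail, centred at x = 0, y = -112.5, -37.5, 37.5, 112.5 mm; flat tops 30 mm above the origin. Lamp at y = +187.5 or -187.5 mm (varies), beam trap at the other end.
- lamp: The empty rail's lamp, fixed on either end of it: upright white cylinder, diameter 54 mm, finned head, black foot, a round window to either side, 114 mm tall. Origin: centre of its underside, on the rail. (The full rail has its like. A beam trap, at the other ends, is a black ribbed cylinder, 46 x 50 mm, lying on a post, 107 mm tall.)

How it is judged:
At the end, for the whole second after the job is handed in: Each optic stands released, at rest and upright (0.06 rad) on its own carrier of the empty rail, foot within 10 mm of the middle along and across, flat on top (4 mm), y axis along the rail within 0.2 rad; counted from each rail's lamp, the order is the same as it was on the full rail (x of lens in the frame of empty_rail between -0.01 and 0.01 m and z of lens in the frame of empty_rail between 0.026 and 0.034 m and angle between each of lens, iris, filter, cube's own z axis and vertical below 0.06 rad and angle between the y axis of each of lens, iris, filter, cube and the y axis of empty_rail, either way round below 0.2 rad and linear speed of each of lens, iris, filter, cube below 0.02 m/s and ((y of carrier_lens in the frame of empty_rail between 0.075 and 0.15 m and horizontal distance between lens and lamp between 0.065 and 0.085 m) or (y of carrier_lens in the frame of empty_rail between 0 and 0.075 m and horizontal distance between lens and lamp between 0.14 and 0.16 m) or (y of carrier_lens in the frame of empty_rail between -0.075 and 0 m and horizontal distance between lens and lamp between 0.215 and 0.235 m) or (y of carrier_lens in the frame of empty_rail between -0.15 and -0.075 m and horizontal distance between lens and lamp between 0.29 and 0.31 m)) and x of iris in the frame of empty_rail between -0.01 and 0.01 m and z of iris in the frame of empty_rail between 0.026 and 0.034 m and ((y of carrier_iris in the frame of empty_rail between 0.075 and 0.15 m and horizontal distance between iris and lamp between 0.065 and 0.085 m) or (y of carrier_iris in the frame of empty_rail between 0 and 0.075 m and horizontal distance between iris and lamp between 0.14 and 0.16 m) or (y of carrier_iris in the frame of empty_rail between -0.075 and 0 m and horizontal distance between iris and lamp between 0.215 and 0.235 m) or (y of carrier_iris in the frame of empty_rail between -0.15 and -0.075 m and horizontal distance between iris and lamp between 0.29 and 0.31 m)) and x of filter in the frame of empty_rail between -0.01 and 0.01 m and z of filter in the frame of empty_rail between 0.026 and 0.034 m and ((y of carrier_filter in the frame of empty_rail between 0.075 and 0.15 m and horizontal distance between filter and lamp between 0.065 and 0.085 m) or (y of carrier_filter in the frame of empty_rail between 0 and 0.075 m and horizontal distance between filter and lamp between 0.14 and 0.16 m) or (y of carrier_filter in the frame of empty_rail between -0.075 and 0 m and horizontal distance between filter and lamp between 0.215 and 0.235 m) or (y of carrier_filter in the frame of empty_rail between -0.15 and -0.075 m and horizontal distance between filter and lamp between 0.29 and 0.31 m)) and x of cube in the frame of empty_rail between -0.01 and 0.01 m and z of cube in the frame of empty_rail between 0.026 and 0.034 m and ((y of carrier_cube in the frame of empty_rail between 0.075 and 0.15 m and horizontal distance between cube and lamp between 0.065 and 0.085 m) or (y of carrier_cube in the frame of empty_rail between 0 and 0.075 m and horizontal distance between cube and lamp between 0.14 and 0.16 m) or (y of carrier_cube in the frame of empty_rail between -0.075 and 0 m and horizontal distance between cube and lamp between 0.215 and 0.235 m) or (y of carrier_cube in the frame of empty_rail between -0.15 and -0.075 m and horizontal distance between cube and lamp between 0.29 and 0.31 m))); the robot touches nothing.
It fails at once if the lens falls over (angle between lens's own z axis and vertical above 0.9 rad).
It fails at once if the iris falls over (angle between iris's own z axis and vertical above 0.9 rad).
It fails at once if the filter falls over (angle between filter's own z axis and vertical above 0.9 rad).
It fails at once if the cube falls over (angle between cube's own z axis and vertical above 0.9 rad).
It also fails if it takes over 96 s, if anything falls off the work surface, if the arm or the gripper's body presses on something with over 40 N, if the wrist force passes 120 N, or if a joint passes its speed limit or range.

ROBOT

A 6-joint arm with a two-finger parallel gripper is mounted at the origin on the work surface. World frame = base frame: x ahead of the robot, y to its left, z up, the work surface at z = 0. Lengths are in m, angles in rad, forces in N, time in s.
With the tool pointing down it reaches from about 0.375 to 0.975 m from the base axis. Payload 3.8 kg.
Tool frame: the origin (TCP) lies midway between the tips of the shut fingers; the grasp point (between the pads) lies 19 mm behind it; z points along the fingers, y is the line along which they close (so a half turn about z gives the same grasp; the last joint's range is limited). The gripper opens to 88 mm and grips with 3 to 60 N. Pads are 18 mm wide; open, the fingers measure 123 mm over their backs; the gripper's body (75 mm by 187 mm) begins 45 mm behind the grasp point.
Start: joints at [1.176, 0.264, 1.604, -0, 1.274, -0.037], TCP at [0.236, 0.632, 0.239] pointing down, gripper open.
Joint ranges: [-2.63, 2.63], [-0.94, 2.18], [0.31, 2.57], [-1.31, 4.45], [0, 2.66], [-2.55, 2.55]. Speed limits (rad/s): [2.57, 2.57, 3.14, 3.14, 3.14, 3.14].

INTERFACE

Orientations are given as a rotation vector (axis times angle).
In Python, from cell import manip, inverse_kinematics, cams, order gives the robot as it stands. Calls block until the motion is done:
- manip.move_pose(position, orientation): joint-space move of the TCP to a pose.
- manip.move_linear(position, rate=0.15, rot=None): straight line of the TCP; rot=None keeps the orientation; rate is the mean speed in m/s.
- manip.set_joints(angles): joint-space move.
- manip.set_gripper(opening, force=None): finger opening in m; force is the grip in N (None keeps the last); returns when the fingers have stopped.
- manip.dwell(seconds).
- inverse_kinematics(position, orientation): joint angles nearest the present ones, or None.
- manip.state(): the state.
- cams.capture(name): name is "side" or "top" or "wrist"; returns a dict with "image" (420x560x3 uint8, blue, green, red), "z_map" (420x560 float32, m along the optical axis (not along the pixel's ray), 0 where there is no reading), "intrinsics" (3x3 intrinsics, pixels), "position" and "orientation" of the camera in the world; the wrist camera has in their place "T_tool_cam" (4x4, takes a point from camera to tool coordinates, whose origin is the TCP and whose axes are the flange's). Camera axes: x right, y down, z forward; pixel columns grow to the right and rows downward; lengths in m; the calibration is good to about 2 mm. The wrist camera is an equidistant fisheye: a pixel r from the principal point sees the ray r / f radians off the axis. A picture is of the moment at which its call begins: read the wrist's pose just before it.
A pose or a line that the arm cannot do raises manip.IKError and nothing moves.
- order.close_job(): hands the job in; it is judged then, once.
The state is a dict: "clock": time; "joint_pos": joint angles; "joint_velocities": joint speeds; "tau": joint torques, N m; "tool_pos": TCP position; "tcp_rot": TCP orientation; "contact_force": force on the tool from outside, world axes, zero at the start; "moment": the same for the moment, N m; "gripper_width": finger opening in m; "grasp_force": force on a finger pad.
Only numpy, scipy, OpenCV 4.12 (cv2) and the standard library are available. Lean on these libraries where they do the work, as an engineer would, in place of code of your own. Each camera call takes 0.05 s, during which the arm holds its last target. There are 200 camera calls.

## Working session

There is one attempt and no reset: what is moved stays moved. The work goes in short steps, each a Python script; the robot and the scene stay as the last script left them, time stands still between calls to the robot, and variables do not carry over. Pictures are saved under pics/ and viewed, at most 14 in all, crops included, and the job is handed in when it is done.

```bash
ls; mkdir -p pics; python3 - <<'E'
from cell import manip,cams
import cv2,numpy as np
for n in("top","side"):
    c=cams.capture(n); cv2.imwrite(f"pics/{n}0.png",c["image"]); np.savez(f"{n}0.npz",**c)
    print(n,c["intrinsics"],c["position"],c["orientation"])
s=manip.state();print(s["tool_pos"],s["tcp_rot"],s["clock"])
E
```

```text
pics
top [[498.62104121   0.         276.78541073]
 [  0.         498.62104121 207.77778704]
 [  0.           0.           1.        ]] [ 0.494585   -0.00627476  0.83474395] [-2.18893189  2.16424215 -0.08682357]
side [[400.54016099   0.         283.11832434]
 [  0.         400.54016099 214.44961284]
 [  0.           0.           1.        ]] [0.42943334 0.5149878  0.59993302] [-0.34191602  2.79963238 -1.1307619 ]
[0.23614209 0.63167081 0.23753832] [-5.58869057e-01 -3.09105342e+00  3.05727197e-03] 0.1
```

View pics/top0.png

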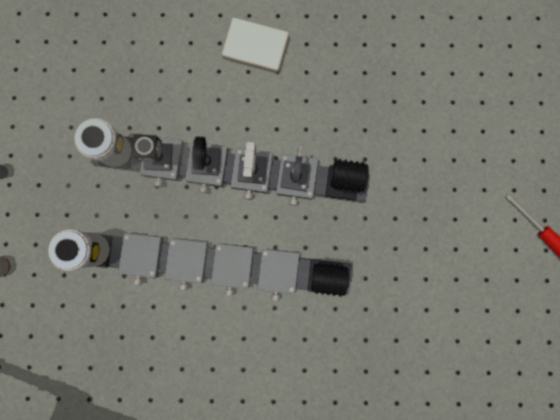

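View pics/side0.png

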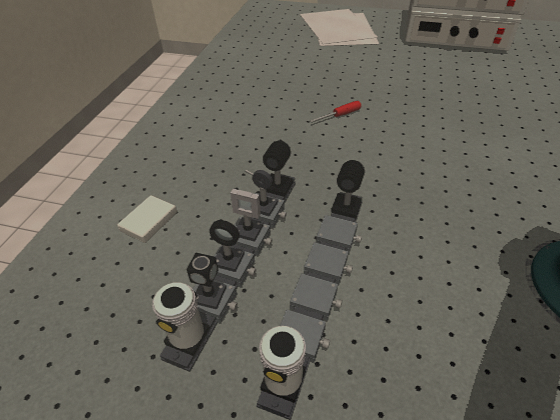

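The top view shows the full rail behind: lamp (95,140) at +y, then cube (147,150), lens (203,155), filter (250,160), iris (298,170) and trap (350,176). The empty rail is in front, with its lamp at (70,250), also at +y, and its trap at (330,278). Its empty carriers are at about (141,255), (187,260), (233,266) and (280,271).

```bash
cat > vis.py <<'E'
import numpy as np,cv2
from scipy.spatial.transform import Rotation as R
def cloud(c):
    K=c["intrinsics"];z=c["z_map"];v,u=np.mgrid[:z.shape[0],:z.shape[1]]
    p=np.stack([(u-K[0,2])/K[0,0]*z,(v-K[1,2])/K[1,1]*z,z],-1)
    w=p@R.from_rotvec(c["orientation"]).as_matrix().T+c["position"]
    w[z==0]=np.nan
    return w
def proj(c,P):
    q=(np.atleast_2d(P)-c["position"])@R.from_rotvec(c["orientation"]).as_matrix()
    K=c["intrinsics"];return q[:,:2]/q[:,2:]*K[0,0]+K[:2,2]
def ray(c,px,h):
    K=c["intrinsics"];d=np.c_[(np.asarray(px,float)-K[:2,2])/K[0,0],np.ones(len(px))]@R.from_rotvec(c["orientation"]).as_matrix().T
    return c["position"]+d*((h-c["position"][2])/d[:,2])[:,None]
E
python3 - <<'E'
from vis import *
np.set_printoptions(precision=4,suppress=True)
T=dict(np.load("top0.npz"));S=dict(np.load("side0.npz"))
wt,ws=cloud(T),cloud(S)
# empty carriers
for name,c,w,roi in(("top",T,wt,(100,230,310,300)),("side",S,ws,(270,205,370,360))):
    x0,y0,x1,y1=roi;m=np.zeros(w.shape[:2],np.uint8)
    m[y0:y1,x0:x1]=(abs(w[y0:y1,x0:x1,2]-.030)<.006)*255
    m=cv2.morphologyEx(m,cv2.MORPH_OPEN,np.ones((9,9)))
    for k in cv2.findContours(m,0,2)[0]:
        if cv2.contourArea(k)<200: continue
        g=ray(c,k[:,0,:],.030)[:,:2].astype(np.float32)*1000
        print(name,"carrier",cv2.minAreaRect(g),"z",np.nanmedian(w[...,2][m>0]))
# heads
for name,w in(("top",wt),("side",ws)):
  for n,(x0,y0,x1,y1) in(dict(cube=(134,130,162,168),lens=(190,130,215,175),filter=(240,138,260,180),iris=(288,145,306,190)) if name=="top" else dict(cube=(185,250,220,290),lens=(208,215,241,247),filter=(228,185,259,217),iris=(245,166,273,192))).items():
    q=w[y0:y1,x0:x1].reshape(-1,3);q=q[q[:,2]>.095]
    if len(q)<5: print(n,len(q));continue
    r=cv2.minAreaRect((q[:,:2]*1000).astype(np.float32))
    print(name,n,len(q),"min",q.min(0),"max",q.max(0),"top",np.percentile(q[:,2],95),r)
E
```

```text
top carrier ((460.7070617675781, -5.865131378173828), (59.40531921386719, 66.22689056396484), 86.02594757080078) z 0.03121643682830144
top carrier ((468.45904541015625, 68.96783447265625), (60.16550064086914, 66.00537872314453), 84.40092468261719) z 0.03121643682830144
top carrier ((476.13739013671875, 143.4703369140625), (60.62733459472656, 65.75518798828125), 84.23112487792969) z 0.03121643682830144
top carrier ((483.83135986328125, 217.7899932861328), (61.19831085205078, 65.81103515625), 84.40016174316406) z 0.03121643682830144
side carrier ((474.6930236816406, 210.33985900878906), (47.06704330444336, 83.69674682617188), 44.619911193847656) z 0.0299536218693901
side carrier ((476.322998046875, 145.69314575195312), (62.49897003173828, 66.30786895751953), 85.63560485839844) z 0.0299536218693901
side carrier ((468.4309387207031, 71.31119537353516), (63.225074768066406, 65.72956085205078), 84.6700210571289) z 0.0299536218693901
side carrier ((460.50347900390625, -2.6826210021972656), (63.40265655517578, 66.09549713134766), 84.33432006835938) z 0.0299536218693901
top cube 665 min [0.62
[... 825 characters left out ...]
2141646135690241 ((643.2103271484375, 209.8951416015625), (71.15573120117188, 35.209327697753906), 89.1175765991211)
side lens 438 min [0.6122 0.1059 0.0953] max [0.661  0.1224 0.129 ] top 0.12624144501230886 ((636.5692138671875, 114.10551452636719), (15.644491195678711, 48.90576171875), 88.10980224609375)
side filter 460 min [0.5993 0.0306 0.0952] max [0.6505 0.0479 0.1289] top 0.1277480239692789 ((624.7824096679688, 38.66252517700195), (15.103976249694824, 51.759849548339844), 85.32508850097656)
side iris 259 min [ 0.5943 -0.0373  0.095 ] max [0.647  0.0337 0.1278] top 0.12129248111598474 ((612.9702758789062, -8.793380737304688), (48.435447692871094, 73.81058502197266), 17.465579986572266)
```

Sizes and heights agree in both views (tops at 127/122 mm, 60×66 carriers, 75 mm spacing). Both lamps are at the +y end, so the order maps straight across. I'll move one optic first, then check it.

```bash
cat > act.py <<'E'
import numpy as np
from cell import manip,inverse_kinematics
RY=np.arctan2(-7.7,74.55)
SRC=dict(cube=(.6432,.1904,-.012),lens=(.6365,.1139,-.042),filter=(.6243,.0387,-.088),iris=(.6138,-.0317,-.13))
DST=dict(cube=(.4838,.2188),lens=(.4762,.1445),filter=(.4684,.0700),iris=(.4606,-.0045))
W=dict(cube=.034,lens=.014,filter=.012,iris=.010)
ZG=.087
def rot(yaw,turn=0):
    a=np.pi/2+(yaw+turn)/2
    return np.array([np.cos(a),np.sin(a),0])*np.pi
def move(n):
    t=-np.pi/2 if n=="cube" else 0
    x,y,w=SRC[n];X,Y=DST[n];op=W[n]+.024
    manip.set_gripper(op,force=30)
    manip.move_pose([x,y,.2],rot(w,t))
    manip.move_linear([x,y,ZG],rate=.12)
    manip.set_gripper(0,force=30)
    s=manip.state();print(n,"grip",s["gripper_width"],s["grasp_force"],s["tool_pos"])
    manip.move_linear([x,y,.225],rate=.15)
    print("lifted",manip.state()["gripper_width"])
    manip.move_linear([X,Y,.225],rate=.15,rot=rot(RY,t))
    manip.move_linear([X,Y,ZG+.015],rate=.15)
    manip.move_linear([X,Y,ZG+.001],rate=.03)
    s=manip.state();print("down",s["contact_force"],s["tool_pos"])
    manip.set_gripper(op)
    manip.move_linear([X,Y,.2],rate=.12)
    print("clock",manip.state()["clock"],manip.state()["joint_pos"][5])
E
python3 - <<'E'
from act import *
import cv2
from cell import cams
move("iris")
c=cams.capture("side");cv2.imwrite("pics/s1.png",c["image"][120:380,130:400])
E
```

```text
iris grip 0.009934746030066506 29.9495564494282 [ 0.61415218 -0.03169617  0.08759403]
lifted 0.00989587551827292
down [-0.14160568 -0.55926702 -1.73376416] [ 0.4604681  -0.00449547  0.08781489]
clock 10.7333 -1.5317486323053398
```

View pics/s1.png

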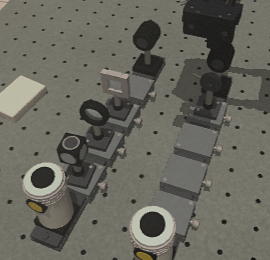

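The iris is upright on the last carrier, at crop (210,90), with the gripper clear above it. Moving the rest.

```bash
python3 - <<'E'
from act import *
for n in("cube",):
    t=-np.pi/2
    for p,w in((SRC[n],SRC[n][2]),(DST[n],RY)): print(inverse_kinematics([p[0],p[1],.2],rot(w,t)),inverse_kinematics([p[0],p[1],.2],rot(w,-t)))
move("filter"); move("lens")
E
```

```text
[ 2.50672365e-01  2.80912621e-01  1.65496808e+00 -4.44089210e-16
  1.20571195e+00  2.62672365e-01] None
[ 3.77813991e-01  1.98002599e-02  1.95416061e+00 -4.44089210e-16
  1.16763178e+00  4.80735420e-01] None
filter grip 0.010344464535408906 29.914211828727275 [0.62463236 0.03867952 0.08747315]
lifted 0.010525602020448326
down [-0.28634383 -0.45546366 -2.33605618] [0.46826733 0.06999995 0.08782951]
clock 18.8333 -1.3721134138089235
lens grip 0.01374117788198956 29.960675854235888 [0.63685595 0.11390129 0.08749829]
lifted 0.013662614325130419
down [-0.39311404 -0.19287928 -3.47591273] [0.47605288 0.14449675 0.08780823]
clock 26.8833 -1.2233187072700067
```

```bash
python3 - <<'E'
from act import *
import cv2
from vis import *
from cell import cams
move("cube")
manip.move_linear([.40,.2188,.30],rate=.15)
manip.set_joints([1.176,.264,1.604,0,1.274,-.037])
np.set_printoptions(precision=4,suppress=True)
Z={}
yh=np.array([np.sin(-RY),np.cos(RY)]);xh=np.array([yh[1],-yh[0]])
Ci=np.mean(list(DST.values()),axis=0)
for name in("top","side"):
  c=cams.capture(name);w=cloud(c);cv2.imwrite(f"pics/{name}2.png",c["image"])
  for n,d in DST.items():
    q=w.reshape(-1,3);q=q[(q[:,2]>.095)&(q[:,2]<.14)&(np.hypot(*(q[:,:2]-d).T)<.041)]
    l=(q[:,:2]-d)@np.c_[xh,yh]
    r=cv2.minAreaRect((q[:,:2]*1000).astype(np.float32))
    f=w.reshape(-1,3);f=f[(abs(f[:,2]-.040)<.0035)&(np.hypot(*(f[:,:2]-d).T)<.034)];fl=(f[:,:2]-d)@np.c_[xh,yh]
    print(name,n,len(q),"local x",l[:,0].min(),l[:,0].max(),"y",l[:,1].min(),l[:,1].max(),"ang",r[1],r[2],"foot",len(f),fl.min(0),fl.max(0),"top",np.percentile(q[:,2],97))
s=manip.state();print(s["clock"])
E
```

```text
cube grip 0.03383414161201327 29.89570547360927 [0.64369188 0.19050578 0.08764069]
lifted 0.03380736483764121
down [ 0.37908054 -0.3890936  -1.47518521] [0.4836541  0.21875236 0.0877925 ]
clock 35.775 0.4807443096530495
top cube 693 local x -0.01809591933761362 0.017470755746278894 y -0.01699674278590373 0.018102206116203095 ang (35.1036376953125, 35.49260711669922) 83.50163269042969 foot 366 [-0.0225 -0.0214] [0.0219 0.0227] top 0.12277505244682453
top lens 392 local x -0.02445739680431883 0.02520840251424414 y -0.00761655780441587 0.006880914663360011 ang (14.209555625915527, 49.65764236450195) 84.68228912353516 foot 345 [-0.0218 -0.0223] [0.0223 0.0034] top 0.1290239961451575
top filter 355 local x -0.025064565769282086 0.024758852205469313 y -0.006006146858438633 0.006393503447595816 ang (12.39591121673584, 49.82415008544922) 84.09124755859375 foot 400 [-0.0223 -0.0217] [0.0217 0.0222] top 0.13042201336013584
top iris 217 local x -0.019864269013647035 0.033769151494484 y -0.004617942932170396 0.005266598641895586 ang (9.795374870300293, 53.640480041503906) 84.34441375732422 foot 
[... 323 characters left out ...]
0.024256660327044505 0.024512269939552498 y -0.007381069206433867 0.00770895000371502 ang (15.084850311279297, 48.76028060913086) 83.8584976196289 foot 347 [-0.0217 -0.0221] [0.0223 0.0226] top 0.12705725172204105
side filter 535 local x -0.025362195268858613 0.024657418925091004 y -0.006936073472467913 0.007416418439174786 ang (14.323225975036621, 50.021636962890625) 84.02391815185547 foot 221 [-0.0222 -0.0221] [0.0213 0.023 ] top 0.12779232805383833
side iris 300 local x -0.019808025230524353 0.03337126991570411 y -0.005845471565836989 0.006950823212626177 ang (12.775344848632812, 53.05141830444336) 82.25526428222656 foot 95 [-0.022  -0.0214] [0.0212 0.0214] top 0.12147945496667859
38.5333
```

View pics/top2.png

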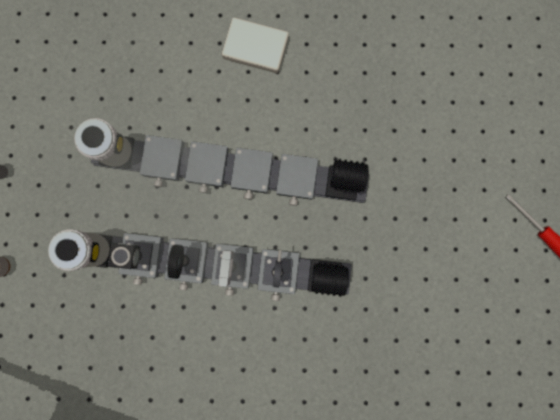

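View pics/side2.png

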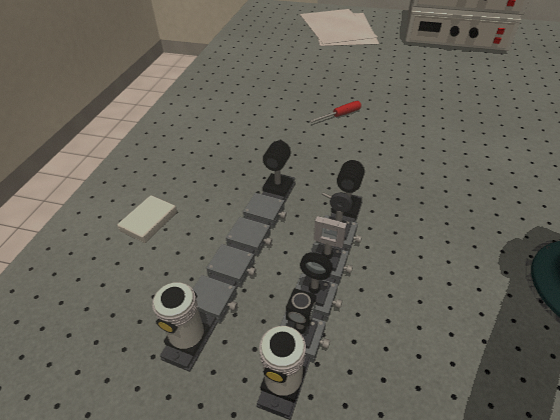

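Both views show the full rail empty and all four optics upright on the empty rail. From the lamp (70,250 in the top view) the order is cube (121,257), lens (176,261), filter (225,268), iris (278,270). Feet and heads are centred within about 2 mm and square to the rail.

```bash
python3 -c "
from cell import order;print(order.close_job())"
```

```text
the job is handed in; nothing more can be done
None
```

The job is handed in at about 39 s of the 96 s allowed: cube, lens, filter and iris stand upright on the formerly empty rail, in that order from its lamp as on the full rail, each within about 2 mm of its carrier's middle in the last camera check; no verdict was returned.

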